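# Fit the microscope's rotary stage and lock its three captive clamps

## Robot

A 6-joint arm with a two-finger parallel gripper is mounted at the origin on the work surface. World frame = base frame: x ahead of the robot, y to its left, z up, the work surface at z = 0. Lengths are in m, angles in rad, forces in N, time in s.
With the tool pointing down it reaches from about 0.35 to 0.775 m from the base axis. Payload 5.5 kg.
Tool frame: the origin (TCP) lies between the finger pads; the fingertips stand 8 mm ahead of it and the grasp point (between the pads) lies 11 mm behind it; z points along the fingers, y is the line along which they close (so a half turn about z gives the same grasp; the last joint's range is limited). The gripper opens to 85 mm and grips with 20 to 120 N. Pads are 22 mm wide; open, the fingers measure 114 mm over their backs; the gripper's body (76 mm by 85 mm) begins 54 mm behind the grasp point. The pads swing forward as they close: fully open they stand 13 mm farther back than shut.
Start: joints at [0.981, 0.313, 0.046, 1.304, 0, 1.431], TCP at [0.25, 0.518, 0.239] pointing down, gripper open.
Joint ranges: [-2.76, 2.76], [-0.86, 1.69], [-1.03, 1.26], [-2.2, 2.34], [-1.47, 1.5], [-3.14, 3.14]. Speed limits (rad/s): [2.57, 2.57, 3.14, 3.14, 3.14, 3.14].

## Interface

Orientations are given as a unit quaternion [w, x, y, z].
In Python, from workcell import status, vision, job gives the robot as it stands. The module is installed in compiled form; this text tells all that it offers.
- The arm moves only by the tool apply_moves, never from a script. Its argument "moves" is one flat list of numbers, 6 for each row, row after row: the shift along the world's x, y, z in units of 25 mm (1.0 is 25 mm), then the turn, a rotation vector about the world's x, y, z in rad. In form: [x, y, z, rx, ry, rz, x, y, z, rx, ry, rz, ...]. A call has 1 to 20 rows; each row is the pose to reach, as a shift and turn from the pose commanded when the call began; what a row does not reach only later rows make up. A row lasts 1/12 s, in which the tool goes at most 41.7 mm and 7.16 degrees, less where a joint would pass 70% of its speed; a pose out of reach is approached as far as the arm can. A call with a gripper value outside its range is refused whole. "claw" is the opening in per cent of the stroke, from 0 (shut) to 100 (fully open), set as the call begins (left out, the last holds). The fingers move at their own pace and stop on an object; "newtons" is the grip in N (left out, the last holds). Time passes only in rows, so rows that repeat a pose let the fingers close. It gives the time, the measured TCP pose, the force, the opening and the grip force at its end, in the units of the state.
- status.get_state(): the state, without advancing time (a new reading comes with each control period).
- vision.read_camera(name): name is "scene" or "top" or "wrist"; returns a dict with "image" (384x512x3 uint8, blue, green, red), "camera_matrix" (3x3 intrinsics, pixels), "camera_from_world" (4x4, takes a point from world to camera coordinates). Camera axes: x right, y down, z forward; pixel columns grow to the right and rows downward; lengths in m; the calibration is good to about 2 mm. A picture is of the moment at which its call begins. There is no depth.
- job.hand_in(): hands the job in; it is judged then, once.
The state is a dict: "clock": time; "joint_pos": joint angles; "qvel": joint speeds; "tau": joint torques, N m; "tcp_pos": TCP position; "orientation": TCP orientation; "wrist_force": force on the tool from outside, world axes, zero at the start; "ft_torque": the same for the moment, N m; "finger_gap": finger opening in m; "grip_force": force on a finger pad.
Only numpy, scipy, OpenCV 4.12 (cv2) and the standard library are available. Lean on these libraries where they do the work, as an engineer would, in place of code of your own. Each camera call takes 0.05 s, during which the arm holds its last target. There are 200 camera calls.

## Task

Fit the loose rotary stage, hub up, onto the square spindle of the white carrier so that it drops down flat on its seat. Then turn the three captive clamps clockwise over the stage's rim, each all the way to its end stop: the one with the long handle first, then the two short ones in either order. Leave everything else on the desk where it is.

Things in the scene. Friction and masses are not known exactly. Their poses are not given: they have to be found in the camera images.
- carrier: White three-lobed casting fixed to the desk, 258 mm across; origin at the centre of its underside, z up. Captive clamps pivot on its lobes 105 mm from the centre: the long-handled one along +x, clamp_b 120 degrees and clamp_c 240 degrees anticlockwise from it. The clamps' tongues pass 13 to 20 mm above the seat, their grip points lie 73 mm and handle tops 89 mm above the desk.
- seat (a point): Centre of the carrier's flat round grey seat, 156 mm in diameter, 30 mm above the desk; z up. From it stands a bright square steel spindle, 24 mm high and 24 mm across, its flats square to this frame's x and y; its top 6 mm taper to 18 mm across.
- stage_hub (a point): Grip centre of the loose rotary stage (0.3 to 0.65 kg), 33 mm above its underside: a dark disc, 130 mm diameter, 10 mm thick, with a bright square hub, 46 x 46 mm, sides square to this frame's x and y, up to 50 mm above the underside. A 27 mm square bore parallel to the hub's sides goes right through; it fits the spindle in all four quarter turns. Starts flat on the desk, hub up.
- stage_under (a point): Centre of the stage's underside, z up through the hub (33 mm below stage_hub).
- clamp_long_grip (a point): Clamp with the long handle: point on the pivot axis at which to grip its black bar handle. The bar is 100 mm long along this point's x, 14 mm thick along y, from 18 mm below this point to 16 mm above; z is up. Under the bar a steel tongue, 18 mm wide, 7 mm thick, its top 23 mm below this point, points along the point's +x and ends 55 mm from the pivot.
- clamp_b_grip (a point): One of the two clamps with short handles: point on the pivot axis at which to grip its black bar handle. The bar is 60 mm long along this point's x, 14 mm thick along y, from 18 mm below this point to 16 mm above; z is up. Under the bar a steel tongue, 18 mm wide, 7 mm thick, its top 23 mm below this point, points along the point's +x and ends 55 mm from the pivot.
- clamp_c_grip (a point): The other clamp with a short handle: point on the pivot axis at which to grip its black bar handle. The bar is 60 mm long along this point's x, 14 mm thick along y, from 18 mm below this point to 16 mm above; z is up. Under the bar a steel tongue, 18 mm wide, 7 mm thick, its top 23 mm below this point, points along the point's +x and ends 55 mm from the pivot.
- clamp_long (a joint): rad; how far this captive clamp is turned clockwise seen from above: 0 open, 1.40 at the end stop, where its tongue points at the spindle and lies over the stage's rim. It starts between 0 and 0.45. Slight friction (about 0.1 N m); it stays where it is left and cannot rise or come off.
- clamp_b (a joint): rad; how far this captive clamp is turned clockwise seen from above: 0 open, 1.40 at the end stop, where its tongue points at the spindle and lies over the stage's rim. It starts between 0 and 0.45. Slight friction (about 0.1 N m); it stays where it is left and cannot rise or come off.
- clamp_c (a joint): rad; how far this captive clamp is turned clockwise seen from above: 0 open, 1.40 at the end stop, where its tongue points at the spindle and lies over the stage's rim. It starts between 0 and 0.45. Slight friction (about 0.1 N m); it stays where it is left and cannot rise or come off.
- oil_bottle: amber dropping bottle, 32 mm diameter, 75 mm tall, upright. Bystander; origin at the centre of its underside.
- slide_box: closed grey-green microscope-slide box, 175 x 85 x 32 mm. Bystander; origin at the centre of its underside.
- mouse: black computer mouse, 105 x 60 x 26 mm. Bystander; origin at the centre of its underside.
- eyepiece: black microscope eyepiece standing on end, 42 mm diameter, 60 mm tall. Bystander; origin at the centre of its underside.
- mug: white mug, 76 mm diameter, 90 mm tall. Bystander; origin at the centre of its underside.
- screwdriver: screwdriver lying flat, 180 mm long. Bystander.
- slide_tray: white low tray with dividers, 140 x 80 x 22 mm. Bystander; origin at the centre of its underside.
- stage: The rotary stage as a whole; same frame as stage_under.
Not all that is in view belongs to the job. Of the things shaped like the stage, the dark steel one is meant.

How it is judged:
By the outcome, as a careful person would: the job done as asked, in the order asked, and still so for the second after the job is handed in, with the robot touching nothing.
It also fails if it takes over 69 s, if anything falls off the work surface, if the arm or the gripper's body presses on something with over 40 N, if the wrist force passes 120 N, or if a joint passes its speed limit or range.

## Working session

There is one attempt and no reset: what is moved stays moved. The work goes in short steps, Python scripts to look and compute and a tool call to move; the robot and the scene stay as the last step left them, time stands still between calls to the robot, and variables do not carry over. Pictures are saved under pics/ and viewed, at most 10 in all, crops included, and the job is handed in when it is done.

Besides the shell and the picture viewer there is one more tool, called after "Call:" by a JSON object that holds its "op" and its "data", one argument or row to a line. apply_moves: Moves the arm, as the interface text tells. Its arguments: {"type":"object","properties":{"moves":{"type":"array","items":{"type":"number"}},"claw":{"type":"number"},"newtons":{"type":"number"}},"required":["moves"]}

```bash
mkdir -p pics
cat > h.py <<'E'
import numpy as np, cv2
from workcell import status, vision, job
def cam(n):
    d=vision.read_camera(n); return d["image"],np.array(d["camera_matrix"]),np.array(d["camera_from_world"])
def ray(uv,K,T,z):
    R,t=T[:3,:3],T[:3,3]; c=-R.T@t
    d=R.T@np.linalg.inv(K)@np.array([uv[0],uv[1],1.]); return c+d*(z-c[2])/d[2]
def proj(p,K,T):
    q=K@(T[:3,:3]@np.array(p)+T[:3,3]); return q[:2]/q[2]
E
python3 - <<'E'
from h import *
for n in("top","scene"):
    i,K,T=cam(n); cv2.imwrite(f"pics/{n}0.png",cv2.resize(i,(800,600),interpolation=cv2.INTER_CUBIC)); np.savez(f"{n}0.npz",i=i,K=K,T=T)
    R=T[:3,:3];print(n,K[0,0],-R.T@T[:3,3],R[2])
E
```

```text
top 362.3600849896644 [4.45822825e-01 2.52388747e-04 1.08928509e+00] [ 0.09119309 -0.00332321 -0.99582768]
scene 376.0740526689707 [ 1.34152293 -0.20164037  0.78265233] [-0.73064833  0.1898109  -0.65583904]
```

View pics/top0.png

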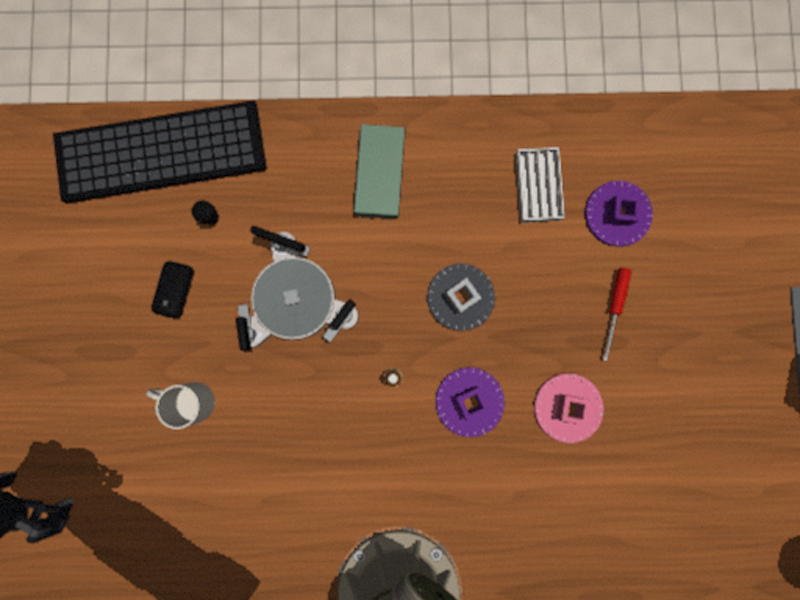

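View pics/scene0.png

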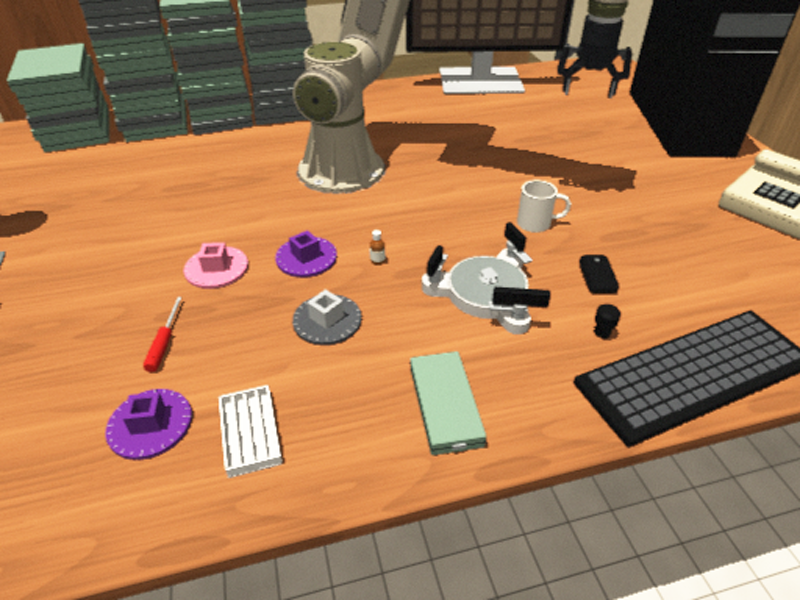

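Run:
```python
from h import *
d=np.load("top0.npz");i,K,T=d["i"],d["K"],d["T"]; s=1.5625
hsv=cv2.cvtColor(i,cv2.COLOR_BGR2HSV); g=i.max(2).astype(int); S=hsv[...,1]
for p in [(293,270),(291,297),(440,290),(463,283),(340,320),(279,239)]:
    print(p,i[int(p[1]/s),int(p[0]/s)],end=' ')
print()
def box(m,x0,y0,x1,y1):
    o=np.zeros(m.shape,np.uint8); a,b,c,e=[int(v/s) for v in(x0,y0,x1,y1)]; o[b:e,a:c]=m[b:e,a:c]; return o*255
def big(m):
    c,_=cv2.findContours(m,cv2.RETR_EXTERNAL,cv2.CHAIN_APPROX_NONE); return max(c,key=cv2.contourArea)
def rep(n,c,z):
    w=np.array([ray(p,K,T,z)[:2] for p in c[:,0,:]],np.float32)
    (x,y),r=cv2.minEnclosingCircle(w); rc=cv2.minAreaRect(w); print(n,"circ",np.round((x,y,r),4),"rect",np.round(rc[0],4),np.round(rc[1],4),round(rc[2],1))
B=i[...,0].astype(int)
notwood=(S<110)
rep("stage",big(box(notwood,415,255,510,340)),.01)
rep("hub",big(box((g>130)&(S<60),430,265,490,325)),.05)
for n,b in dict(L=(240,215,315,262),b=(230,300,262,360),c=(320,295,362,345)).items():
    rep(n,big(box(g<50,*b)),.089)
rep("seat",big(box((g>90)&(g<185)&(S<60),245,250,340,345)),.03)
rep("spin",big(box((g>180)&(S<60),275,280,310,315)),.054)
o=i[int(210/s):int(360/s),int(220/s):int(370/s)];o2=i[int(220/s):int(370/s),int(390/s):int(540/s)]
cv2.imwrite("pics/c1.png",cv2.resize(np.hstack([o,o2[:o.shape[0],:o.shape[1]]]),(800,400),interpolation=cv2.INTER_CUBIC))
```

```text
(293, 270) [118 118 115] (291, 297) [160 158 157] (440, 290) [81 79 77] (463, 283) [177 179 180] (340, 320) [30 32 31] (279, 239) [16 16 16] 
stage circ [ 0.5434 -0.1307  0.0655] rect [ 0.5426 -0.1315] [0.1266 0.1279] 43.6
hub circ [ 0.543  -0.1326  0.0311] rect [ 0.5435 -0.1317] [0.0462 0.0456] 33.7
L circ [0.6485 0.2037 0.0507] rect [0.6454 0.2049] [0.101  0.0163] 68.7
b circ [0.4779 0.263  0.0303] rect [0.4777 0.2648] [0.0601 0.0176] 9.6
c circ [0.5102 0.0914 0.0286] rect [0.5091 0.0897] [0.0139 0.0567] 53.2
seat circ [0.5402 0.2    0.1   ] rect [0.5539 0.1933] [0.1707 0.1774] 5.2Traceback (most recent call last):
  File "<stdin>", line 21, in <module>
  File "<stdin>", line 10, in big
ValueError: max() iterable argument is empty
```

Run:
```python
from h import *
from scipy.spatial.transform import Rotation as R
s=status.get_state();q=np.array(s["orientation"]);r=R.from_quat(q[[1,2,3,0]]).as_matrix()
print(s["tcp_pos"],np.round(r,3),"y yaw",np.degrees(np.arctan2(r[1,1],r[0,1])),s["clock"],s["finger_gap"])
p=np.array(s["tcp_pos"])
print((np.array([.50,.187,.26])-p)/.025)
i,K,T=cam("wrist");print(K[0,0],r.T@(-T[:3,:3].T@T[:3,3]-p),r.T@T[2,:3])
d=np.load("top0.npz");i,K,T=d["i"],d["K"],d["T"]; s=1.5625
o=i[134:230,140:236]
o2=i[141:237,249:345];cv2.imwrite("pics/c1.png",cv2.resize(np.hstack([o,o2]),(800,400),interpolation=cv2.INTER_CUBIC))
```

```text
[0.24975018 0.51744485 0.23850233] [[-0.901  0.435 -0.001]
 [ 0.435  0.901 -0.001]
 [ 0.    -0.002 -1.   ]] y yaw 64.22829212005283 0.1 0.08536933247733364
[ 10.00999266 -13.21779406   0.85990662]
271.9009900397255 [ 0.07902036  0.00091771 -0.13555974] [-3.05742880e-01 -9.23070558e-04  9.52113669e-01]
```

Call:
{"op": "apply_moves", "data": {
  "moves": [10.3,-13.5,0.5,0,0,0.63,10.3,-13.5,0.5,0,0,0.63,10.3,-13.5,0.5,0,0,0.63,10.3,-13.5,0.5,0,0,0.63,10.3,-13.5,0.5,0,0,0.63,10.3,-13.5,0.5,0,0,0.63,10.3,-13.5,0.5,0,0,0.63,10.3,-13.5,0.5,0,0,0.63,10.3,-13.5,0.5,0,0,0.63,10.3,-13.5,0.5,0,0,0.63,10.3,-13.5,0.5,0,0,0.63,10.3,-13.5,0.5,0,0,0.63,10.3,-13.5,0.5,0,0,0.63,10.3,-13.5,0.5,0,0,0.63],
  "claw": 100
}}

```text
clock: 1.32
tcp_pos: [0.507, 0.1804, 0.2515]
orientation: [-0.001, -0.09, 0.996, 0.0]
wrist_force: [-0.9, -0.5, 0.1]
finger_gap: 0.0854
grip_force: 0.0
```

Run:
```python
from h import *
i,K,T=cam("wrist");np.savez("w1.npz",i=i,K=K,T=T);cv2.imwrite("pics/w1.png",cv2.resize(i,(800,600)))
print(proj((.545,.186,.03),K,T)*1.5625, status.get_state()["clock"])
```

```text
[396.05474786 306.42979912] 1.3667
```

View pics/w1.png

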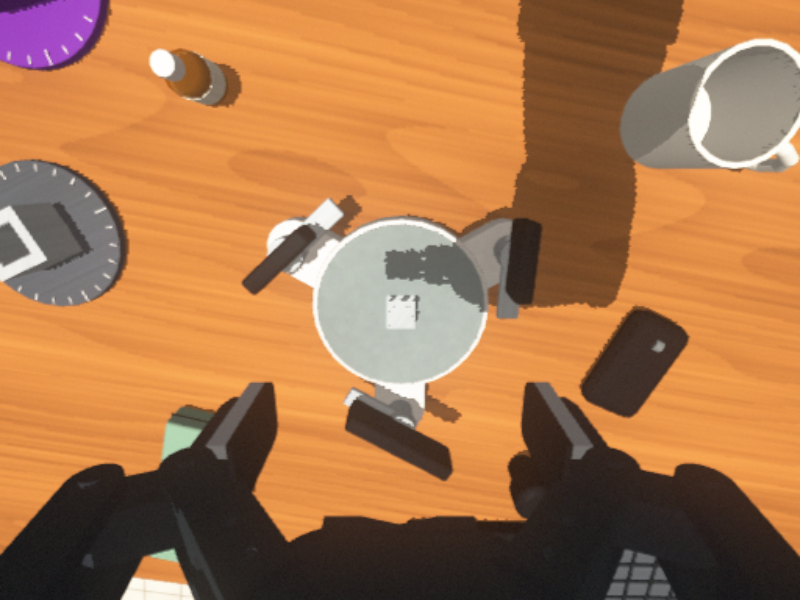

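Run:
```python
from h import *
from scipy.optimize import least_squares
d=np.load("w1.npz");i,K,T=d["i"],d["K"],d["T"]
g=cv2.cvtColor(i,cv2.COLOR_BGR2GRAY).astype(np.float32); c=np.array([.545,.186]); P=[]
for a in np.radians(np.arange(0,360,2)):
    rs=np.arange(.068,.090,.0004)
    uv=np.array([proj((c[0]+r*np.cos(a),c[1]+r*np.sin(a),.03),K,T) for r in rs],np.float32)
    v=cv2.remap(g,uv[:,:1],uv[:,1:],cv2.INTER_LINEAR)[:,0]; k=np.argmax(np.diff(v))
    if np.diff(v)[k]>4: P.append(c+rs[k]*np.array([np.cos(a),np.sin(a)]))
P=np.array(P)
f=least_squares(lambda x:np.hypot(*(P-x[:2]).T)-x[2],[*c,.078],loss="soft_l1",f_scale=.001);print("seat",f.x,len(P),np.median(abs(f.fun)))
u0,v0=proj((*f.x[:2],.05),K,T).astype(int);w=i[v0-16:v0+18,u0-18:u0+18]
m=np.zeros(g.shape,np.uint8);m[v0-16:v0+18,u0-18:u0+18]=(w.min(2)>185)*255
k=max(cv2.findContours(m,0,1)[0],key=cv2.contourArea)
q=np.array([ray(p,K,T,.048)[:2] for p in k[:,0]],np.float32);print("spindle",cv2.minAreaRect(q))
cv2.imwrite("pics/sp.png",cv2.resize(w,(560,540),interpolation=cv2.INTER_NEAREST))
# bars
hs=cv2.cvtColor(i,cv2.COLOR_BGR2HSV)
for n,(x0,y0,x1,y1) in dict(L=(335,390,465,485),b=(490,210,550,325),c=(235,215,325,300)).items():
    x0,y0,x1,y1=[int(t/1.5625) for t in(x0,y0,x1,y1)]
    m=np.zeros(g.shape,np.uint8);m[y0:y1,x0:x1]=(i[y0:y1,x0:x1].max(2)<75)*255
    k=max(cv2.findContours(m,0,1)[0],key=cv2.contourArea)
    q=np.array([ray(p,K,T,.089)[:2] for p in k[:,0]],np.float32);print(n,cv2.minAreaRect(q))
```

```text
seat [0.54568314 0.18966311 0.07358263] 180 0.0003547402632226096
spindle ((0.5464720726013184, 0.18938091397285461), (0.046138182282447815, 0.04657800868153572), 10.319628715515137)
L ((0.6387091279029846, 0.20736324787139893), (0.10239092260599136, 0.02780904434621334), 68.76433563232422)
b ((0.47716182470321655, 0.2656030058860779), (0.06129932403564453, 0.020557384938001633), 8.61557388305664)
c ((0.4839155673980713, 0.11139260977506638), (0.011356997303664684, 0.007016677409410477), 49.2183837890625)
```

View pics/sp.png

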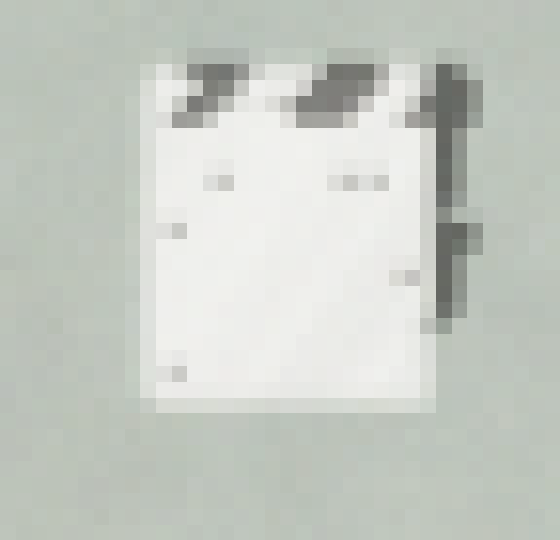

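Call:
{"op": "apply_moves", "data": {
  "moves": [0.2,-13.3,0,0,0,0.408,0.2,-13.3,0,0,0,0.408,0.2,-13.3,0,0,0,0.408,0.2,-13.3,0,0,0,0.408,0.2,-13.3,0,0,0,0.408,0.2,-13.3,0,0,0,0.408,0.2,-13.3,0,0,0,0.408,0.2,-13.3,0,0,0,0.408,0.2,-13.3,0,0,0,0.408,0.2,-13.3,0,0,0,0.408,0.2,-13.3,0,0,0,0.408,0.2,-13.3,0,0,0,0.408]
}}

```text
clock: 2.37
tcp_pos: [0.5124, -0.1502, 0.2518]
orientation: [-0.0, -0.291, 0.957, 0.0]
wrist_force: [1.1, -0.1, -0.3]
finger_gap: 0.0859
grip_force: 0.0
```

```bash
cat > m.py <<'E'
from h import *
def rectat(i,K,T,mask,xy,z,half):
    """min-area rect in world plane z of the mask component near projected point"""
    u,v=proj((*xy,z),K,T).astype(int); m=np.zeros(mask.shape,np.uint8); m[max(v-half,0):v+half,max(u-half,0):u+half]=mask[max(v-half,0):v+half,max(u-half,0):u+half]*255
    k=max(cv2.findContours(m,0,cv2.CHAIN_APPROX_NONE)[0],key=cv2.contourArea)
    q=np.array([ray(p,K,T,z)[:2] for p in k[:,0]],np.float32); return cv2.minAreaRect(q)
E
python3 - <<'E'
from m import *
i,K,T=cam("wrist");np.savez("w2.npz",i=i,K=K,T=T)
S=cv2.cvtColor(i,cv2.COLOR_BGR2HSV)[...,1]
u,v=proj((.5435,-.1315,.05),K,T).astype(int);print(u,v)
for th in(140,170,200): print(th,rectat(i,K,T,(i.min(2)>th),(.5435,-.1315),.05,30))
print("disc",rectat(i,K,T,S<90,(.5435,-.1315),.01,75))
s=status.get_state();print(s["clock"],s["tcp_pos"],s["orientation"])
cv2.imwrite("pics/w2.png",cv2.resize(i[v-60:v+70,u-80:u+80],(800,600)))
E
```

```text
252 198
140 ((0.5431298613548279, -0.13076680898666382), (0.04560757800936699, 0.04658503085374832), 33.825706481933594)
170 ((0.5429250597953796, -0.13046109676361084), (0.04560798034071922, 0.04584846645593643), 33.82633972167969)
200 ((0.5433202981948853, -0.12985563278198242), (0.044276848435401917, 0.04523206129670143), 33.82537078857422)
disc ((0.5422316789627075, -0.1305701732635498), (0.12853465974330902, 0.12719397246837616), 15.56920337677002)
2.4167 [ 0.51247292 -0.150012    0.25191366] [-2.71018627e-05 -2.91187471e-01  9.56665937e-01  3.75729904e-04]
```

View pics/w2.png

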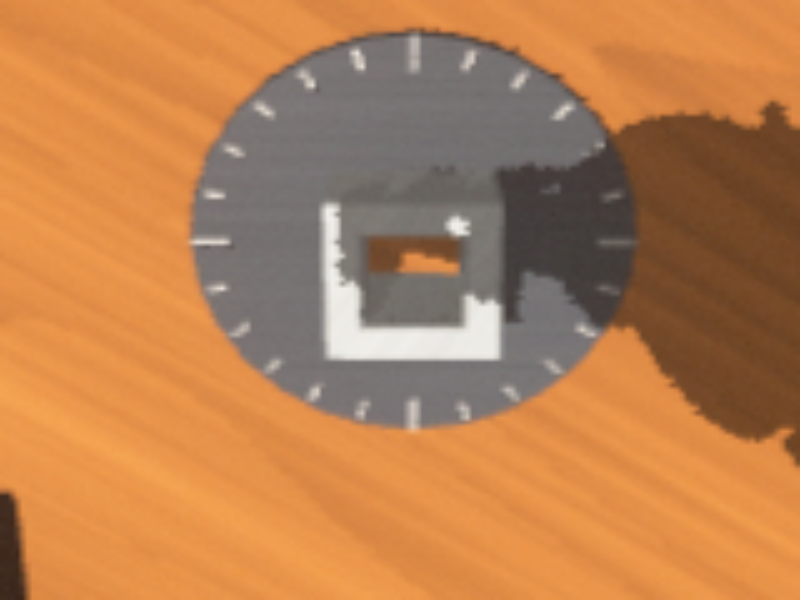

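Call:
{"op": "apply_moves", "data": {
  "moves": [1.22,0.77,-3,0,0,0,1.22,0.77,-3,0,0,0,1.22,0.77,-5,0,0,0,1.22,0.77,-6.5,0,0,0,1.22,0.77,-8,0,0,0,1.22,0.77,-9.15,0,0,0,1.22,0.77,-9.15,0,0,0,1.22,0.77,-9.15,0,0,0]
}}

```text
clock: 3.08
tcp_pos: [0.5417, -0.1307, 0.0221]
orientation: [-0.002, -0.291, 0.957, 0.001]
wrist_force: [0.2, -0.1, 1.2]
finger_gap: 0.0855
grip_force: 0.0
```

Call:
{"op": "apply_moves", "data": {
  "moves": [0,0,0,0,0,0,0,0,0,0,0,0,0,0,0,0,0,0,0,0,0,0,0,0,0,0,0,0,0,0],
  "claw": 40,
  "newtons": 60
}}

```text
clock: 3.5
tcp_pos: [0.5447, -0.1331, 0.0257]
orientation: [0.002, -0.29, 0.957, -0.001]
wrist_force: [0.1, 2.0, 7.2]
finger_gap: 0.0449
grip_force: 63.5
```

Call:
{"op": "apply_moves", "data": {
  "moves": [0,0,0.5,0,0,0,0,0,1.5,0,0,0,0,0,3,0,0,0,0,0,4,0,0,0,0,0,4,0,0,0,0,0,4,0,0,0],
  "newtons": 100
}}

```text
clock: 4.0
tcp_pos: [0.5444, -0.1336, 0.1254]
orientation: [0.002, -0.29, 0.957, -0.002]
wrist_force: [0.3, -0.1, -4.5]
finger_gap: 0.0447
grip_force: 103.5
```

Run:
```python
from m import *
from scipy.spatial.transform import Rotation as R
i,K,T=cam("wrist");np.savez("w3.npz",i=i,K=K,T=T)
s=status.get_state();p=np.array(s["tcp_pos"]);q=np.array(s["orientation"]);r=R.from_quat(q[[1,2,3,0]]).as_matrix()
print(p,s["wrist_force"],s["ft_torque"],s["finger_gap"],s["grip_force"],s["clock"],np.round(r,3))
cv2.imwrite("pics/w3.png",cv2.resize(i,(800,600)))
print(proj(p-r[:,2]*(.011+.017),K,T)*1.5625)
```

```text
[ 0.54301655 -0.13302311  0.12341011] [-0.06751539 -0.73490861 -4.00041783] [ 0.00058943  0.05339368 -0.06237762] 0.04476480729294295 103.51858377456665 4.05 [[-0.832 -0.555  0.001]
 [-0.555  0.832 -0.   ]
 [-0.001 -0.001 -1.   ]]
[399.07272425 436.53449438]
```

View pics/w3.png

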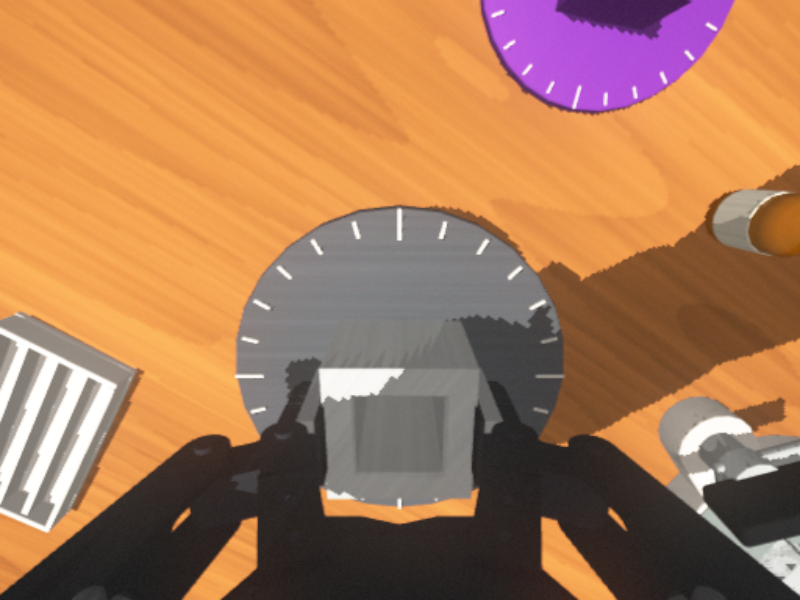

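Run:
```python
from m import *
from scipy.spatial.transform import Rotation as R
for k in range(5):
    i,K,T=cam("wrist");s=status.get_state();c=-T[:3,:3].T@T[:3,3]
    print(np.round(s["tcp_pos"],4),np.round(c,4),np.round(s["joint_pos"],4),s["clock"])
p=np.array(s["tcp_pos"]);q=np.array(s["orientation"]);r=R.from_quat(q[[1,2,3,0]]).as_matrix()
for e in(-.023,.023): print(e,[np.round(proj(p+r@np.array([e,y,-.028]),K,T)*1.5625,1) for y in(-.023,.023)])
d=np.load("w1.npz");T=d["T"];print(-T[:3,:3].T@T[:3,3])
```

```text
[ 0.5422 -0.1327  0.1222] [ 0.4775 -0.1752  0.259 ] [-0.3838  0.3439 -0.2056  1.0229  0.     -0.9718] 4.1
[ 0.5417 -0.1325  0.1216] [ 0.4769 -0.175   0.2579] [-0.3839  0.3446 -0.2062  1.0229  0.     -0.9718] 4.15
[ 0.5416 -0.1324  0.1213] [ 0.4767 -0.1748  0.2572] [-0.3838  0.3451 -0.2063  1.023   0.     -0.9719] 4.2
[ 0.5417 -0.1324  0.1213] [ 0.4766 -0.1748  0.257 ] [-3.8380e-01  3.4520e-01 -2.0600e-01  1.0231e+00  1.0000e-04 -9.7190e-01] 4.25
[ 0.5419 -0.1325  0.1214] [ 0.4767 -0.1748  0.257 ] [-0.3837  0.3453 -0.2056  1.0232  0.     -0.9718] 4.3
-0.023 [array([321.2, 506.1]), array([468.1, 506.2])]
0.023 [array([312.1, 373.6]), array([476.2, 373.6])]
[0.42989631 0.16758001 0.38710301]
```

Run:
```python
from m import *
from scipy.optimize import least_squares
from scipy.spatial.transform import Rotation as R
d=np.load("w3.npz");K,T=d["K"],d["T"];c=-T[:3,:3].T@T[:3,3]
r=np.array([[-.832,-.555,0],[-.555,.832,0],[0,0,-1.]])
p=np.array([0.54301655,-0.13302311,0.12341011])
f=least_squares(lambda x:np.concatenate([proj(p+r@np.array([.023+x[0],s*.023+x[2],-.028+x[1]]),K,T)*1.5625-t for s,t in((-1,(320,368)),(1,(479,368)))]),[0,0,0]);print(f.x,f.fun)
print(proj(p+r@np.array([-.023+f.x[0],f.x[2],-.028+f.x[1]]),K,T)*1.5625)
d=np.load("top0.npz");i,K,T=d["i"],d["K"],d["T"];g=cv2.cvtColor(i,cv2.COLOR_BGR2GRAY).astype(np.float32)
S=cv2.cvtColor(i,cv2.COLOR_BGR2HSV)[...,1].astype(np.float32); c=np.array([.545,.188]); P=[]
for a in np.radians(np.arange(0,360,2)):
    rs=np.arange(.066,.086,.0005)
    uv=np.array([proj((c[0]+q*np.cos(a),c[1]+q*np.sin(a),.03),K,T) for q in rs],np.float32)
    v=cv2.remap(S,uv[:,:1],uv[:,1:],1)[:,0]; k=np.argmax(np.diff(v))
    if np.diff(v)[k]>8: P.append(c+rs[k]*np.array([np.cos(a),np.sin(a)]))
P=np.array(P)
f=least_squares(lambda x:np.hypot(*(P-x[:2]).T)-x[2],[*c,.078],loss="soft_l1",f_scale=.001);print("seat top",f.x,len(P),np.median(abs(f.fun)))
```

```text
[-0.00117462  0.00193736  0.00011571] [ 0.00032355 -0.16045188 -0.00032298  0.16016989]
[399.37768291 497.04601035]
seat top [0.54598269 0.18831917 0.07854696] 129 0.0004942648943639383
```

Call:
{"op": "apply_moves", "data": {
  "moves": [0,0.3,1.2,0,0,0,0.1,1.5,2,0,0,-0.1,0.11,12.85,2,0,0,-0.409,0.11,12.85,2,0,0,-0.409,0.11,12.85,2,0,0,-0.409,0.11,12.85,2,0,0,-0.409,0.11,12.85,2,0,0,-0.409,0.11,12.85,2,0,0,-0.409,0.11,12.85,2,0,0,-0.409,0.11,12.85,2,0,0,-0.409,0.11,12.85,2,0,0,-0.409,0.11,12.85,2,0,0,-0.409,0.11,12.85,2,0,0,-0.409,0.11,12.85,2,0,0,-0.409,0.11,12.85,2,0,0,-0.409,0.11,12.85,2,0,0,-0.409,0.11,12.85,2,0,0,-0.409]
}}

```text
clock: 5.72
tcp_pos: [0.546, 0.1876, 0.1732]
orientation: [0.0, -0.089, 0.996, 0.0]
wrist_force: [0.7, 1.3, -3.6]
finger_gap: 0.0444
grip_force: 104.0
```

```bash
cat > st.py <<'E'
from h import *
s=status.get_state();q=s["orientation"]
print(np.round(s["tcp_pos"],4),"yaw",np.degrees(2*np.arctan2(q[2],q[1]))-90,np.round(q,4),np.round(s["wrist_force"],1),np.round(s["ft_torque"],2),round(s["finger_gap"],4),round(s["clock"],2),"v",np.abs(s["qvel"]).max().round(4))
E
python3 st.py
```

```text
[0.546  0.1876 0.1732] yaw 100.18690918806618 [ 1.000e-04 -8.880e-02  9.961e-01  1.000e-04] [ 0.7  1.3 -3.6] [ 0.02 -0.04 -0.  ] 0.0444 5.72 v 0.0074
```

Call:
{"op": "apply_moves", "data": {
  "moves": [-0.06,0.05,-1.2,0,0,0,-0.06,0.05,-2.4,0,0,0,-0.06,0.05,-3.2,0,0,0,-0.06,0.05,-3.6,0,0,0,-0.06,0.05,-3.6,0,0,0,-0.06,0.05,-3.6,0,0,0,-0.06,0.05,-3.6,0,0,0,-0.06,0.05,-3.6,0,0,0]
}}

```text
clock: 6.38
tcp_pos: [0.5457, 0.1898, 0.0849]
orientation: [0.002, -0.089, 0.996, 0.0]
wrist_force: [-0.3, 0.8, -3.5]
finger_gap: 0.0445
grip_force: 104.1
```

```bash
python3 - <<'E'
from m import *
i,K,T=cam("scene");cv2.imwrite("pics/s3.png",cv2.resize(i[130:230,240:373],(800,600),interpolation=cv2.INTER_CUBIC))
E
python3 st.py
```

```text
[0.5456 0.1898 0.0848] yaw 100.2655054874098 [ 1.50e-03 -8.95e-02  9.96e-01  2.00e-04] [-0.8 -0.3 -3.3] [-0.01  0.    0.04] 0.0447 6.43 v 0.0062
```

View pics/s3.png

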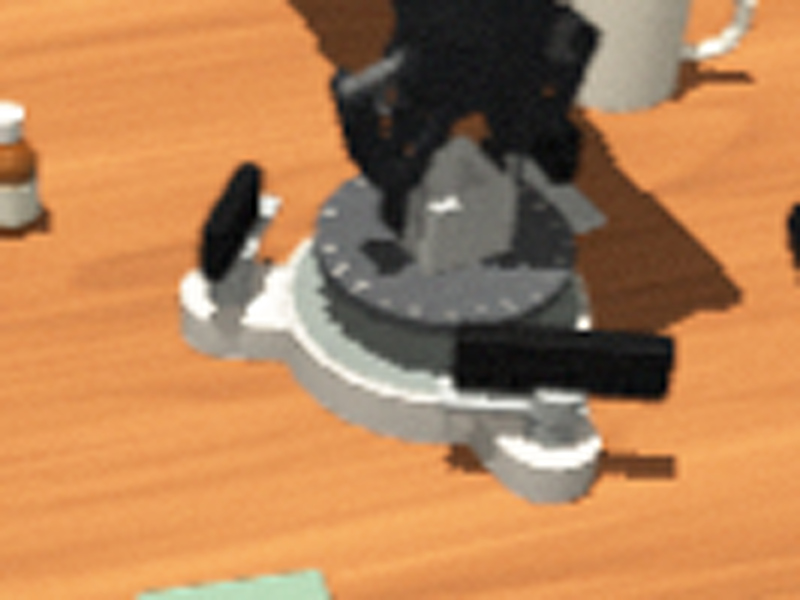

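Call:
{"op": "apply_moves", "data": {
  "moves": [-0.04,-0.04,-0.1,0,0,0,-0.04,-0.04,-0.2,0,0,0,-0.04,-0.04,-0.35,0,0,0,-0.04,-0.04,-0.5,0,0,0,-0.04,-0.04,-0.65,0,0,0,-0.04,-0.04,-0.8,0,0,0,-0.04,-0.04,-0.8,0,0,0,-0.04,-0.04,-0.8,0,0,0]
}}

```text
clock: 7.1
tcp_pos: [0.5446, 0.1888, 0.0626]
orientation: [0.001, -0.089, 0.996, 0.0]
wrist_force: [5.5, 1.1, -7.2]
finger_gap: 0.0448
grip_force: 104.1
```

```bash
python3 st.py
```

```text
[0.5446 0.1888 0.0626] yaw 100.25560916809405 [ 1.00e-03 -8.94e-02  9.96e-01  2.00e-04] [ 5.5  1.1 -7.2] [ 0.28 -1.23 -0.02] 0.0448 7.1 v 0.002
```

Call:
{"op": "apply_moves", "data": {
  "moves": [0.04,0,0,0,0,0,0.04,0,-0.1,0,0,0,0.04,0,-0.2,0,0,0,0.04,0,-0.3,0,0,0,0.04,0,-0.3,0,0,0,0.04,0,-0.3,0,0,0]
}}

```text
clock: 7.6
tcp_pos: [0.5447, 0.1886, 0.0559]
orientation: [0.001, -0.09, 0.996, -0.0]
wrist_force: [2.9, 1.2, 2.3]
finger_gap: 0.0447
grip_force: 104.4
```

```bash
python3 st.py
```

```text
[0.5447 0.1886 0.0559] yaw 100.27025677739343 [ 5.00e-04 -8.95e-02  9.96e-01 -0.00e+00] [2.9 1.2 2.3] [-0.07 -0.65 -0.03] 0.0447 7.6 v 0.002
```

Call:
{"op": "apply_moves", "data": {
  "moves": [0.04,0,-0.1,0,0,0,0.04,0,-0.15,0,0,0,0.04,0,-0.15,0,0,0,0.04,0,-0.15,0,0,0]
}}

```text
clock: 7.93
tcp_pos: [0.5447, 0.1887, 0.0558]
orientation: [0.001, -0.09, 0.996, -0.0]
wrist_force: [-9.3, 0.0, 28.0]
finger_gap: 0.045
grip_force: 108.4
```

```bash
python3 st.py
```

```text
[0.5447 0.1887 0.0558] yaw 100.28920637084644 [ 7.00e-04 -8.97e-02  9.96e-01 -1.00e-04] [-9.3  0.  28. ] [-0.72  1.6  -0.2 ] 0.045 7.93 v 0.0025
```

Call:
{"op": "apply_moves", "data": {
  "moves": [-0.04,0,0.12,0,0,0,-0.04,0,0.12,0,0,0]
}}

```text
clock: 8.1
tcp_pos: [0.5447, 0.1888, 0.0559]
orientation: [0.001, -0.09, 0.996, 0.0]
wrist_force: [-2.8, 1.4, 11.6]
finger_gap: 0.0447
grip_force: 106.3
```

Call:
{"op": "apply_moves", "data": {
  "moves": [0,0,0,0,0,0,0,0,0,0,0,0,0,0,0,0,0,0,0,0,0,0,0,0,0,0,1.5,0,0,0,0,0,3,0,0,0,0,0,4.5,0,0,0,0,0,6,0,0,0,0,0,7,0,0,0,0,0,7,0,0,0,0,0,7,0,0,0],
  "claw": 95
}}

```text
clock: 9.02
tcp_pos: [0.5452, 0.1888, 0.2312]
orientation: [0.002, -0.089, 0.996, 0.0]
wrist_force: [-0.5, 0.1, -1.2]
finger_gap: 0.0813
grip_force: 0.0
```

```bash
python3 - <<'E'
from m import *
i,K,T=cam("wrist");np.savez("w4.npz",i=i,K=K,T=T)
j,K2,T2=cam("scene");np.savez("s4.npz",i=j,K=K2,T=T2)
cv2.imwrite("pics/w4.png",np.hstack([cv2.resize(i,(400,300)),cv2.resize(j[130:230,240:373],(400,300),interpolation=cv2.INTER_CUBIC)]))
for z in(.08,):print("hub",rectat(i,K,T,i.min(2)>140,(.5458,.189),z,30))
E
python3 st.py
```

```text
hub ((0.5274912118911743, 0.1863262802362442), (0.013077258132398129, 0.04728984460234642), 10.28260612487793)
[0.5435 0.1884 0.2283] yaw 100.26490838995394 [-1.20e-03 -8.95e-02  9.96e-01 -1.00e-04] [-1.4 -0.4 -0.5] [-0.02  0.02 -0.02] 0.081 9.12 v 0.019
```

View pics/w4.png

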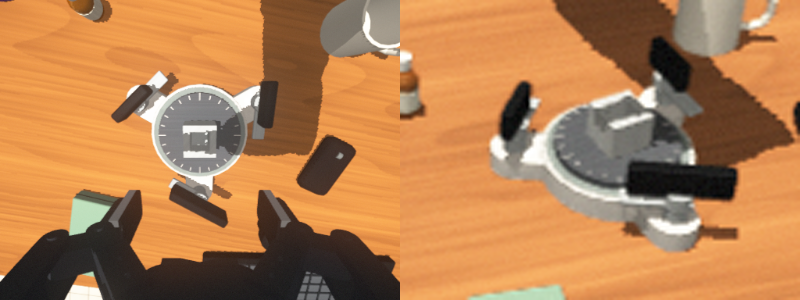

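Call:
{"op": "apply_moves", "data": {
  "moves": [4.21,0.76,0,0,0,1.02,4.21,0.76,0,0,0,1.02,4.21,0.76,0,0,0,1.02,4.21,0.76,-2,0,0,1.02,4.21,0.76,-4,0,0,1.02,4.21,0.76,-4,0,0,1.02,4.21,0.76,-4,0,0,1.02,4.21,0.76,-4,0,0,1.02,4.21,0.76,-4,0,0,1.02,4.21,0.76,-4,0,0,1.02,4.21,0.76,-4,0,0,1.02,4.21,0.76,-4,0,0,1.02,4.21,0.76,-4,0,0,1.02],
  "claw": 50
}}

```text
clock: 10.2
tcp_pos: [0.6496, 0.2076, 0.1299]
orientation: [0.0, -0.564, 0.826, -0.0]
wrist_force: [-0.1, 0.9, 0.5]
finger_gap: 0.0428
grip_force: 0.0
```

```bash
python3 st.py
```

```text
[0.6496 0.2076 0.1299] yaw 158.63287143826312 [ 1.000e-04 -5.638e-01  8.259e-01 -0.000e+00] [-0.1  0.9  0.5] [ 0.03 -0.03 -0.02] 0.0428 10.2 v 0.0074
```

Call:
{"op": "apply_moves", "data": {
  "moves": [0,0,-1,0,0,0,0,0,-2,0,0,0,0,0,-2.5,0,0,0,0,0,-2.5,0,0,0,0,0,-2.5,0,0,0]
}}

```text
clock: 10.62
tcp_pos: [0.649, 0.2075, 0.0669]
orientation: [-0.001, -0.564, 0.826, 0.0]
wrist_force: [0.7, -0.0, 0.8]
finger_gap: 0.0427
grip_force: 0.0
```

Call:
{"op": "apply_moves", "data": {
  "moves": [0,0,0,0,0,0,0,0,0,0,0,0,0,0,0,0,0,0,0,0,0,0,0,0],
  "claw": 5,
  "newtons": 50
}}

```text
clock: 10.95
tcp_pos: [0.6499, 0.2082, 0.0693]
orientation: [0.001, -0.564, 0.825, 0.0]
wrist_force: [-3.7, 0.8, 5.6]
finger_gap: 0.0129
grip_force: 50.2
```

```bash
python3 st.py
```

```text
[0.6499 0.2082 0.0693] yaw 158.7308976983739 [ 0.001  -0.5645  0.8255  0.    ] [-3.7  0.8  5.6] [0.18 0.69 0.03] 0.0129 10.95 v 0.0033
```

Call:
{"op": "apply_moves", "data": {
  "moves": [0,0,0,0,0,-0.1,0,0,0,0,0,-0.2,0,0,0,0,0,-0.3,0,0,0,0,0,-0.4,0,0,0,0,0,-0.5,0,0,0,0,0,-0.6,0,0,0,0,0,-0.7,0,0,0,0,0,-0.8,0,0,0,0,0,-0.9,0,0,0,0,0,-0.98,0,0,0,0,0,-0.98,0,0,0,0,0,-0.98]
}}

```text
clock: 11.95
tcp_pos: [0.6508, 0.2071, 0.0693]
orientation: [0.002, -0.11, 0.994, -0.001]
wrist_force: [-1.5, -2.2, 5.1]
finger_gap: 0.0133
grip_force: 50.1
```

```bash
python3 st.py
```

```text
[0.6508 0.2071 0.0693] yaw 102.59087709501188 [ 1.600e-03 -1.097e-01  9.940e-01 -5.000e-04] [-1.5 -2.2  5.1] [-0.52  0.25 -0.07] 0.0133 11.95 v 0.0098
```

Call:
{"op": "apply_moves", "data": {
  "moves": [0,0,0,0,0,-0.04,0,0,0,0,0,-0.08,0,0,0,0,0,-0.08,0,0,0,0,0,-0.08]
}}

```text
clock: 12.28
tcp_pos: [0.6508, 0.207, 0.0693]
orientation: [0.002, -0.071, 0.997, -0.001]
wrist_force: [-0.4, -3.9, 5.9]
finger_gap: 0.0129
grip_force: 55.8
```

```bash
python3 st.py
```

```text
[0.6508 0.207  0.0693] yaw 98.17355694094405 [ 1.700e-03 -7.130e-02  9.975e-01 -7.000e-04] [-0.4 -3.9  5.9] [-0.71  0.21  1.12] 0.0129 12.28 v 0.0046
```

Call:
{"op": "apply_moves", "data": {
  "moves": [0,0,0,0,0,0,0,0,0,0,0,0,0,0,0,0,0,0,0,0,0.8,0,0,0,0,0,2,0,0,0,0,0,2.5,0,0,0,-6.85,2.45,2.5,0,0,0.02,-6.85,2.45,2.5,0,0,0.02,-6.85,2.45,2.5,0,0,0.02,-6.85,2.45,2.5,0,0,0.02,-6.85,2.45,2.5,0,0,0.02,-6.85,2.45,2.5,0,0,0.02,-6.85,2.45,2.5,0,0,0.02,-6.85,2.45,2.5,0,0,0.02],
  "claw": 50
}}

```text
clock: 13.45
tcp_pos: [0.4795, 0.269, 0.1301]
orientation: [0.001, -0.08, 0.997, 0.0]
wrist_force: [1.0, -0.7, -0.2]
finger_gap: 0.0427
grip_force: 0.0
```

```bash
python3 st.py
python3 - <<'E'
from m import *
i,K,T=cam("top")
for n,xy in dict(L=(.6493,.2075),b=(.4781,.2689),c=(.5106,.09)).items(): print(n,rectat(i,K,T,i.max(2)<50,xy,.089,18))
E
```

```text
[0.4795 0.269  0.1301] yaw 99.12150038932376 [ 8.000e-04 -7.950e-02  9.968e-01  2.000e-04] [ 1.  -0.7 -0.2] [-0.01 -0.03 -0.04] 0.0427 13.45 v 0.0151
L ((0.649664580821991, 0.204708069562912), (0.09650789201259613, 0.016226395964622498), 9.663688659667969)
b ((0.48645132780075073, 0.27818575501441956), (0.08821861445903778, 0.08541508764028549), 0.5340762734413147)
c ((0.5091380476951599, 0.08968840539455414), (0.013894583098590374, 0.05672658979892731), 53.208675384521484)
```

Call:
{"op": "apply_moves", "data": {
  "moves": [-0.05,0,-1,0,0,0,-0.05,0,-2,0,0,0,-0.05,0,-2.5,0,0,0,-0.05,0,-2.5,0,0,0,-0.05,0,-2.5,0,0,0]
}}

```text
clock: 13.92
tcp_pos: [0.4776, 0.2681, 0.0665]
orientation: [-0.001, -0.079, 0.997, -0.0]
wrist_force: [0.9, 1.0, -0.0]
finger_gap: 0.0428
grip_force: 0.0
```

Call:
{"op": "apply_moves", "data": {
  "moves": [0,0,0,0,0,0,0,0,0,0,0,0,0,0,0,0,0,0,0,0,0,0,0,0],
  "claw": 5
}}

```text
clock: 14.25
tcp_pos: [0.4784, 0.2692, 0.0687]
orientation: [0.002, -0.079, 0.997, 0.0]
wrist_force: [1.0, 0.1, 2.8]
finger_gap: 0.0133
grip_force: 50.1
```

```bash
python3 st.py
```

```text
[0.4784 0.2692 0.0687] yaw 99.11044715153957 [ 1.500e-03 -7.940e-02  9.968e-01  4.000e-04] [1.  0.1 2.8] [-0.09 -0.19 -0.07] 0.0133 14.25 v 0.0032
```

Call:
{"op": "apply_moves", "data": {
  "moves": [0,0,0,0,0,-0.1,0,0,0,0,0,-0.2,0,0,0,0,0,-0.3,0,0,0,0,0,-0.4,0,0,0,0,0,-0.5,0,0,0,0,0,-0.6,0,0,0,0,0,-0.7,0,0,0,0,0,-0.8,0,0,0,0,0,-0.9,0,0,0,0,0,-0.98,0,0,0,0,0,-1.03,0,0,0,0,0,-1.07,0,0,0,0,0,-1.07,0,0,0,0,0,-1.07,0,0,0,0,0,-1.07]
}}

```text
clock: 15.5
tcp_pos: [0.4784, 0.2692, 0.0687]
orientation: [0.001, 0.438, 0.899, 0.001]
wrist_force: [2.1, -0.5, 5.6]
finger_gap: 0.0133
grip_force: 57.6
```

```bash
python3 st.py
```

```text
[0.4784 0.2692 0.0687] yaw 37.99485302141099 [0.0014 0.4384 0.8988 0.001 ] [ 2.1 -0.5  5.6] [-0.28 -0.2   1.28] 0.0133 15.5 v 0.0011
```

Call:
{"op": "apply_moves", "data": {
  "moves": [0,0,0,0,0,0,0,0,0,0,0,0,0,0,0,0,0,0,0,0,0.8,0,0,0,0,0,2,0,0,0,0,0,2.5,0,0,0,1.29,-7.17,2.5,0,0,0.265,1.29,-7.17,2.5,0,0,0.265,1.29,-7.17,2.5,0,0,0.265,1.29,-7.17,2.5,0,0,0.265,1.29,-7.17,2.5,0,0,0.265,1.29,-7.17,2.5,0,0,0.265,1.29,-7.17,2.5,0,0,0.265,1.29,-7.17,2.5,0,0,0.265],
  "claw": 50
}}

```text
clock: 16.67
tcp_pos: [0.5088, 0.0898, 0.1295]
orientation: [-0.001, 0.318, 0.948, 0.0]
wrist_force: [0.5, 0.4, 0.0]
finger_gap: 0.0431
grip_force: 0.0
```

```bash
python3 st.py
```

```text
[0.5088 0.0898 0.1295] yaw 52.9681164801365 [-5.000e-04  3.176e-01  9.482e-01  1.000e-04] [0.5 0.4 0. ] [ 0.02 -0.06 -0.01] 0.0431 16.67 v 0.0252
```

Call:
{"op": "apply_moves", "data": {
  "moves": [0.05,0,-1,0,0,0,0.05,0,-2,0,0,0,0.05,0,-2.5,0,0,0,0.05,0,-2.5,0,0,0,0.05,0,-2.5,0,0,0]
}}

```text
clock: 17.08
tcp_pos: [0.5094, 0.0909, 0.0667]
orientation: [-0.001, 0.316, 0.949, -0.0]
wrist_force: [-0.6, -0.4, 0.5]
finger_gap: 0.0425
grip_force: 0.0
```

Call:
{"op": "apply_moves", "data": {
  "moves": [0,0,0,0,0,0,0,0,0,0,0,0,0,0,0,0,0,0,0,0,0,0,0,0],
  "claw": 5
}}

```text
clock: 17.42
tcp_pos: [0.5109, 0.0893, 0.0687]
orientation: [0.001, 0.317, 0.948, -0.0]
wrist_force: [-2.7, -2.8, 5.2]
finger_gap: 0.0133
grip_force: 49.5
```

```bash
python3 st.py
```

```text
[0.5109 0.0893 0.0687] yaw 53.00170742977602 [ 9.000e-04  3.173e-01  9.483e-01 -3.000e-04] [-2.7 -2.8  5.2] [-0.46  0.48  0.06] 0.0133 17.42 v 0.0053
```

Call:
{"op": "apply_moves", "data": {
  "moves": [0,0,0,0,0,-0.1,0,0,0,0,0,-0.2,0,0,0,0,0,-0.3,0,0,0,0,0,-0.4,0,0,0,0,0,-0.5,0,0,0,0,0,-0.6,0,0,0,0,0,-0.7,0,0,0,0,0,-0.8,0,0,0,0,0,-0.9,0,0,0,0,0,-1,0,0,0,0,0,-1.1,0,0,0,0,0,-1.18,0,0,0,0,0,-1.24,0,0,0,0,0,-1.28,0,0,0,0,0,-1.31,0,0,0,0,0,-1.31,0,0,0,0,0,-1.31,0,0,0,0,0,-1.31]
}}

```text
clock: 18.92
tcp_pos: [0.5093, 0.0887, 0.0687]
orientation: [0.001, 0.829, 0.56, -0.001]
wrist_force: [-7.4, -5.3, 10.1]
finger_gap: 0.0133
grip_force: 56.7
```

```bash
python3 st.py
```

```text
[0.5093 0.0887 0.0687] yaw -21.93190586963682 [ 7.000e-04  8.287e-01  5.597e-01 -1.300e-03] [-7.4 -5.3 10.1] [-0.93  1.38  1.17] 0.0133 18.92 v 0.0014
```

End stop felt at 1.2 N m. Release, rise, retreat and check.

Call:
{"op": "apply_moves", "data": {
  "moves": [0,0,0,0,0,0,0,0,0,0,0,0,0,0,0,0,0,0,0,0,0.8,0,0,0,0,0,2,0,0,0,0,0,3.5,0,0,0,0,0,5,0,0,0,-3,-8,7,0,0,0,-3,-8,7,0,0,0,-3,-8,7,0,0,0,-3,-8,7,0,0,0,-3,-8,7,0,0,0,-3,-8,7,0,0,0,-3,-8,7,0,0,0],
  "claw": 50
}}

```text
clock: 20.08
tcp_pos: [0.4355, -0.1132, 0.2434]
orientation: [0.001, 0.831, 0.557, 0.001]
wrist_force: [0.8, 0.2, 0.5]
finger_gap: 0.0426
grip_force: 0.0
```

```bash
python3 st.py
python3 - <<'E'
from m import *
i,K,T=cam("top");j,_,_=cam("scene")
for n,xy in dict(L=(.6493,.2075),b=(.4781,.2689),c=(.5106,.09)).items(): print(n,rectat(i,K,T,i.max(2)<50,xy,.089,12 if n!='L' else 18))
cv2.imwrite("pics/f.png",np.hstack([cv2.resize(i[134:230,130:258],(400,300),interpolation=2),cv2.resize(j[130:230,240:373],(400,300),interpolation=2)]))
E
```

```text
[ 0.4355 -0.1132  0.2434] yaw -22.35579936267223 [1.200e-03 8.308e-01 5.566e-01 7.000e-04] [0.8 0.2 0.5] [-0.03  0.01 -0.02] 0.0426 20.08 v 0.0636
L ((0.64875328540802, 0.20479436218738556), (0.09475154429674149, 0.016669832170009613), 9.72122573852539)
b ((0.47817328572273254, 0.26592305302619934), (0.016858581453561783, 0.06000881642103195), 41.69343185424805)
c ((0.5088347792625427, 0.08967921137809753), (0.05679348111152649, 0.012732991948723793), 68.90528106689453)
```

View pics/f.png

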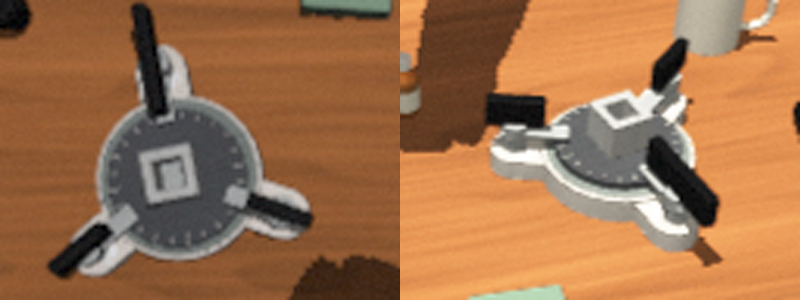

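```bash
python3 -c "
from h import *
print(job.hand_in())"
```

```text
the job is handed in; nothing more can be done
None
```

The stage is seated flat on the spindle and all three clamps are turned to their end stops, long-handled one first. I handed the job in at about 20 s; no verdict came back.

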